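Load the orbital shaker with the screw-capped flasks

ROBOT

A 6-joint arm with a two-finger parallel gripper is mounted at the origin on a cart in front of the work surface, level with it; the furniture and walls round the work are solid. World frame = base frame: x ahead of the robot, y to its left, z up, the work surface at z = 0. Lengths are in m, angles in rad, forces in N, time in s.
With the tool pointing down it reaches from about 0.35 to 0.775 m from the base axis. Payload 7.3 kg.
Tool frame: the origin (TCP) lies at the centre of the arm's flange, where the gripper is bolted on; the fingertips stand 178 mm ahead of it and the grasp point (between the pads) lies 159 mm ahead of it; z points along the fingers, y is the line along which they close (so a half turn about z gives the same grasp; the last joint's range is limited). The gripper opens to 92 mm and grips with 3 to 60 N. Pads are 19 mm wide; open, the fingers measure 130 mm over their backs; the gripper's body (75 mm by 190 mm) begins 47 mm behind the grasp point.
Start: joints at [-1.441, 0.342, 1.524, -0, 1.275, -0.146], TCP at [0.143, -0.505, 0.405] pointing down, gripper open.
Joint ranges: [-2.53, 2.53], [-0.77, 2.02], [0.04, 2.7], [-1, 4.14], [0.28, 2.66], [-3.11, 3.11]. Speed limits (rad/s): [2.57, 2.57, 3.14, 3.14, 3.14, 3.14].

INTERFACE

Orientations are given as [roll, pitch, yaw] about the fixed x, y, z axes, in that order (R = Rz(yaw) Ry(pitch) Rx(roll)).
In Python, from cell import robot gives the robot as it stands.
- The arm moves only by the shell command python3 -m pendant 'ROWS' [OPENING] [FORCE]. ROWS is a JSON list that holds a single list of rows (three levels of brackets), with 1 to 8 rows, each of 6 numbers: dx, dy, dz in m, then a rotation vector rx, ry, rz in rad; each row shifts and turns the commanded pose from where the row before left it, along the tool's axes as they then stand; what a row does not reach is not made up. A row lasts 1/12 s, in which the tool goes at most 0.0417 m and 0.125 rad, less where a joint would pass 70% of its speed; a pose out of reach is approached as far as the arm can. OPENING is the finger opening in m, set as the command begins (- or left out keeps the last). The fingers move at their own pace and stop on an object; FORCE is the grip in N (left out, the last holds). Time passes only in rows, so rows that do not move let the fingers close. It prints the time, the measured TCP pose, the force, the opening and the grip force at its end. Input that does not fit is refused with a message, and nothing moves.
- robot.observe(): the state, without advancing time (a new reading comes with each control period).
- robot.read_camera(name): name is "scene" or "top" or "wrist"; returns a dict with "image" (480x640x3 uint8, red, green, blue), "fx", "fy", "cx", "cy" (pixels), "k1" (the pictures are not rectified: a ray, as slopes to the right and down, at radius r is drawn at 1 + k1 r^2 times it, then the intrinsics apply), "pose" (4x4, takes a point from camera to world coordinates). Camera axes: x right, y down, z forward; pixel columns grow to the right and rows downward; lengths in m; the calibration is good to about 2 mm. A picture is of the moment at which its call begins. There is no depth.
- robot.hand_in(): hands the job in; it is judged then, once.
The state is a dict: "time": time; "qpos": joint angles; "qvel": joint speeds; "joint_efforts": joint torques, N m; "tool_pos": TCP position; "tool_rot": TCP orientation; "contact_force": force on the tool from outside, world axes, zero at the start; "torque": the same for the moment, N m; "opening": finger opening in m; "grip_force": force on a finger pad.
Only numpy, scipy, OpenCV 4.12 (cv2) and the standard library are available. Lean on these libraries where they do the work, as an engineer would, in place of code of your own. Each camera call takes 0.05 s, during which the arm holds its last target. There are 200 camera calls.

TASK

Load the orbital shaker for the next run: stand the four flasks with yellow, white, blue and green screw caps in the spring clamps on its platform, each in a clamp of its own size - the big yellow-capped flask in the large clamp with red tips, the white- and blue-capped ones in the two medium clamps with black tips (either way round), the small green-capped one in the small clamp with blue tips. Lower each glass flask until it stands upright on the foot of its clamp before letting go; do not drop or tip it. Leave the corked flask and the loose open flask standing where they are, they would spill.

Things in the scene. Friction and masses are not known exactly. Their poses are not given: they have to be found in the camera images.
- flask_yellow: Conical glass flask, 98 mm wide at the base, 176 mm tall, yellow screw cap. Grip it at the cap: outside width 39 mm at the rim, widening below by 4 mm for each 10 mm down. About 0.2 kg. Origin: centre of the underside, z up along the flask's axis.
- flask_blue: Conical glass flask, 84 mm wide at the base, 145 mm tall, blue screw cap. Grip it at the cap: outside width 39 mm at the rim, widening below by 4 mm for each 10 mm down. About 0.18 kg. Origin: centre of the underside, z up along the flask's axis.
- flask_white: Conical glass flask, 84 mm wide at the base, 146 mm tall, white screw cap. Grip it at the cap: outside width 37 mm at the rim, widening below by 4 mm for each 10 mm down. About 0.18 kg. Origin: centre of the underside, z up along the flask's axis.
- flask_green: Conical glass flask, 62 mm wide at the base, 109 mm tall, green screw cap. Grip it at the cap: outside width 30 mm at the rim, widening below by 4 mm for each 10 mm down. About 0.15 kg. Origin: centre of the underside, z up along the flask's axis.
- clamp_large: Spring flask clamp for the 98 mm flask, fixed on the square shaker platform: foot with four upright prongs inside a 107 mm circle, 120 mm at the flared red tips. Origin: centre of the foot's underside, 56 mm above the worktop; a seated flask stands 3 mm above it. Prongs end 40 mm above it, on the diagonals of x and y. Four clamps in a square, centres 118 mm apart; which is where varies.
- clamp_medium_1: Spring flask clamp for an 84 mm flask, fixed on the square shaker platform: foot with four upright prongs inside a 93 mm circle, 106 mm at the flared black tips. Origin: centre of the foot's underside, 56 mm above the worktop; a seated flask stands 3 mm above it. Prongs end 40 mm above it, on the diagonals of x and y. Four clamps in a square, centres 118 mm apart; which is where varies.
- clamp_medium_2: Spring flask clamp for an 84 mm flask, fixed on the square shaker platform: foot with four upright prongs inside a 93 mm circle, 106 mm at the flared black tips. Origin: centre of the foot's underside, 56 mm above the worktop; a seated flask stands 3 mm above it. Prongs end 40 mm above it, on the diagonals of x and y. Four clamps in a square, centres 118 mm apart; which is where varies.
- clamp_small: Spring flask clamp for the 62 mm flask, fixed on the square shaker platform: foot with four upright prongs inside a 71 mm circle, 84 mm at the flared blue tips. Origin: centre of the foot's underside, 56 mm above the worktop; a seated flask stands 3 mm above it. Prongs end 40 mm above it, on the diagonals of x and y. Four clamps in a square, centres 118 mm apart; which is where varies.
- flask_cork: Conical glass flask, 84 mm wide at the base, 154 mm tall, closed with a brown cork; stays where it is. Beyond and beside it stands a crowd of other flasks, up to 165 mm tall, some with red or black caps, which are not part of the job. Origin: centre of the underside, z up.
- flask_open: Conical glass flask, 84 mm wide at the base, 140 mm tall, open, no closure; one of the row of loose flasks; stays where it is. Origin: centre of the underside, z up.

How it is judged:
At the end, for the whole second after the job is handed in: Yellow flask in the large clamp, green in the small, blue and white one each in the medium clamps: within 12 mm of the clamp's centre, down on its foot (within 7 mm), upright within 0.1 rad, at rest, released; corked and open flasks within 20 mm of their starts (horizontal distance between flask_yellow and clamp_large below 0.012 m and z of flask_yellow in the frame of clamp_large between -0.005 and 0.01 m and angle between each of flask_yellow, flask_green's own z axis and vertical below 0.1 rad and horizontal distance between flask_green and clamp_small below 0.012 m and z of flask_green in the frame of clamp_small between -0.005 and 0.01 m and (((horizontal distance between flask_blue and clamp_medium_1 below 0.012 m and z of flask_blue in the frame of clamp_medium_1 between -0.005 and 0.01 m and angle between flask_blue's own z axis and vertical below 0.1 rad) and (horizontal distance between flask_white and clamp_medium_2 below 0.012 m and z of flask_white in the frame of clamp_medium_2 between -0.005 and 0.01 m and angle between flask_white's own z axis and vertical below 0.1 rad)) or ((horizontal distance between flask_blue and clamp_medium_2 below 0.012 m and z of flask_blue in the frame of clamp_medium_2 between -0.005 and 0.01 m and angle between flask_blue's own z axis and vertical below 0.1 rad) and (horizontal distance between flask_white and clamp_medium_1 below 0.012 m and z of flask_white in the frame of clamp_medium_1 between -0.005 and 0.01 m and angle between flask_white's own z axis and vertical below 0.1 rad))) and linear speed of each of flask_yellow, flask_blue, flask_white, flask_green below 0.02 m/s and contact force between the fingers and flask_yellow below 0.1 N and contact force between the fingers and flask_blue below 0.1 N and contact force between the fingers and flask_white below 0.1 N and contact force between the fingers and flask_green below 0.1 N and distance of each of flask_cork, flask_open from where it was at the start of the episode below 0.02 m); the robot touches nothing.
It fails at once if The corked or the open flask is shifted more than 20 mm or tipped (distance of any of flask_cork, flask_open from where it was at the start of the episode above 0.02 m or angle between any of flask_cork, flask_open's own z axis and vertical above 0.35 rad).
It fails at once if A flask is tipped by more than 40 degrees (angle between any of flask_yellow, flask_blue, flask_white, flask_green's own z axis and vertical above 0.7 rad).
It fails at once if A flask is let go while its underside is more than 25 mm above the clamp's foot (dropped) ((height (world z) of flask_yellow above 0.084 m and contact force between the fingers and flask_yellow below 0.02 N) or (height (world z) of flask_blue above 0.084 m and contact force between the fingers and flask_blue below 0.02 N) or (height (world z) of flask_white above 0.084 m and contact force between the fingers and flask_white below 0.02 N) or (height (world z) of flask_green above 0.084 m and contact force between the fingers and flask_green below 0.02 N)).
It also fails if it takes over 102 s, if anything falls off the work surface, if the arm or the gripper's body presses on something with over 40 N, if the wrist force passes 120 N, or if a joint passes its speed limit or range.

## Working session

There is one attempt and no reset: what is moved stays moved. The work goes in short steps, Python scripts to look and compute and a shell command to move; the robot and the scene stay as the last step left them, time stands still between calls to the robot, and variables do not carry over. Pictures are saved under pics/ and viewed, at most 14 in all, crops included, and the job is handed in when it is done.

```bash
mkdir -p pics; ls
python3 - <<'E'
from cell import robot
import cv2
s=robot.observe();print({k:s[k] for k in('time','tool_pos','tool_rot','opening')})
for n in('scene','top'):
    c=robot.read_camera(n);cv2.imwrite(f'pics/{n}0.png',c['image'][:,:,::-1])
    print(n,c['fx'],c['cx'],c['cy'],c['k1'],c['pose'].round(3).tolist())
E
```

```text
pics
{'time': 0.0, 'tool_pos': array([ 0.14297876, -0.5050185 ,  0.40406648]), 'tool_rot': array([-3.14011617e+00, -1.97531339e-04,  2.75826457e-01]), 'opening': 0.0918646189232442}
scene 441.2619858832655 316.6664685563756 239.55558977481803 -0.10009729532716759 [[-0.781, -0.301, 0.548, -0.065], [-0.625, 0.392, -0.675, 0.7], [-0.012, -0.869, -0.495, 0.587], [0.0, 0.0, 0.0, 1.0]]
top 564.8534612962983 317.80829952131535 235.1805069685618 -0.15370348483302296 [[0.517, -0.825, 0.228, 0.16], [-0.856, -0.5, 0.132, -0.187], [0.006, -0.263, -0.965, 1.488], [0.0, 0.0, 0.0, 1.0]]
```

View pics/scene0.png

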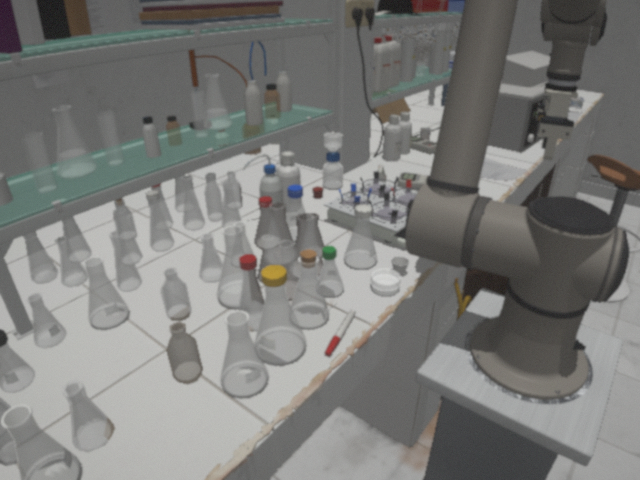

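View pics/top0.png

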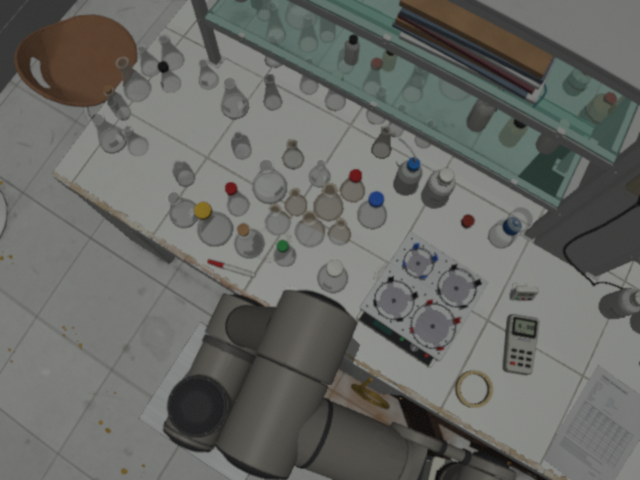

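Top view: yellow cap at (203,211), cork (243,230), green (283,246), white (334,268), blue (376,200). The shaker has clamps at (420,261), (458,286), (395,299) and (433,325). Next I'll enlarge this area and compute positions.

```bash
cat > h.py <<'E'
import numpy as np,cv2
from cell import robot
def rays(c,uv):
    k=np.array([[c['fx'],0,c['cx']],[0,c['fy'],c['cy']],[0,0,1.]])
    p=cv2.undistortPoints(np.array(uv,float).reshape(-1,1,2),k,np.array([c['k1'],0,0,0,0.])).reshape(-1,2)
    return np.c_[p,np.ones(len(p))]@c['pose'][:3,:3].T, c['pose'][:3,3]
def plane(c,uv,z):
    d,o=rays(c,uv); return o+d*((z-o[2])/d[:,2])[:,None]
def project(c,P):
    q=(np.array(P,float)-c['pose'][:3,3])@c['pose'][:3,:3]; s=q[:,:2]/q[:,2:]
    s*=1+c['k1']*(s**2).sum(1,keepdims=True); return s*[c['fx'],c['fy']]+[c['cx'],c['cy']]
def blobs(im,h0,h1,smin=90,vmin=40,amin=12):
    h=cv2.cvtColor(im,cv2.COLOR_RGB2HSV)
    m=cv2.inRange(h,(h0,smin,vmin),(h1,255,255))
    n,l,st,ce=cv2.connectedComponentsWithStats(m)
    return [(ce[i].round(1).tolist(),int(st[i,4])) for i in range(1,n) if st[i,4]>=amin]
E
python3 - <<'E'
from h import *
c=robot.read_camera('top');im=c['image']
for n,a,b,z in(('yellow',20,34,.176),('green',45,85,.109),('blue',100,125,.145)):
    for p,s in blobs(im,a,b):
        if 150<p[0]<500 and 130<p[1]<350: print(n,p,s,plane(c,[p],z-.005).round(4)[0])
print('white',plane(c,[(334,268)],.142).round(4))
print('cl',plane(c,[(420,261),(458,286),(395,299),(433,325)],.059).round(4))
cr=cv2.resize(im[150:350,160:430],None,fx=2.9,fy=2.9,interpolation=cv2.INTER_CUBIC)
cv2.imwrite('pics/a.png',cr[:,:,::-1])
cr=cv2.resize(im[225:375,340:500],None,fx=4,fy=4,interpolation=cv2.INTER_CUBIC)
cv2.imwrite('pics/b.png',cr[:,:,::-1])
E
```

```text
yellow [202.2, 210.3] 246 [0.3784 0.2686 0.171 ]
green [282.2, 245.9] 97 [0.4166 0.0641 0.104 ]
green [381.9, 327.0] 65 [ 0.3691 -0.2529  0.104 ]
green [401.1, 338.7] 16 [ 0.3684 -0.3076  0.104 ]
blue [413.2, 164.3] 123 [ 0.7688 -0.1159  0.14  ]
blue [376.0, 198.8] 182 [ 0.6364 -0.0797  0.14  ]
blue [415.5, 246.0] 24 [ 0.5803 -0.2244  0.14  ]
blue [434.4, 258.0] 27 [ 0.5778 -0.2794  0.14  ]
blue [423.2, 276.6] 12 [ 0.5224 -0.2776  0.14  ]
white [[ 0.4278 -0.08    0.142 ]]
cl [[ 0.5762 -0.2561  0.059 ]
 [ 0.5693 -0.3734  0.059 ]
 [ 0.4554 -0.2485  0.059 ]
 [ 0.447  -0.3649  0.059 ]]
```

View pics/a.png

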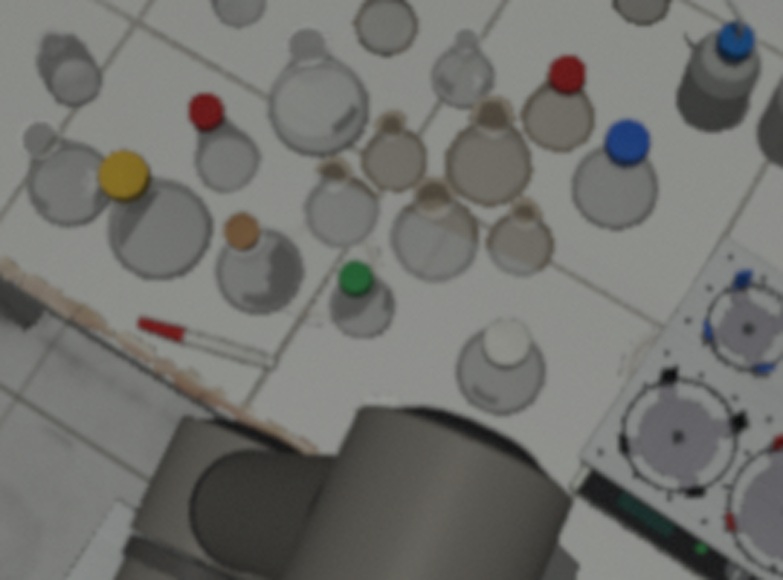

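View pics/b.png

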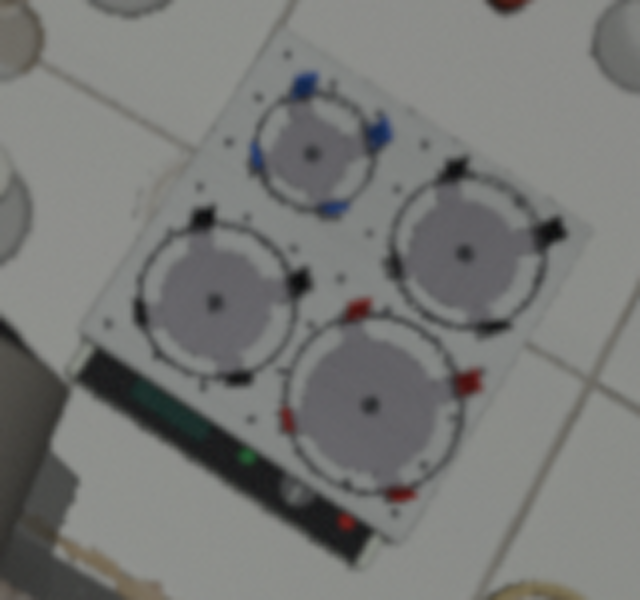

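Crop a: caps at yellow (124,175), cork (241,231), green (356,277), white (506,342), blue (628,142). Crop b: foot bolts at small (312,153), medium (215,302) and (464,253), large (370,404).

Run:
```python
from h import *
from scipy.optimize import least_squares
c=robot.read_camera('top');s=robot.read_camera('scene')
b=np.array([(312,153),(215,302),(464,253),(370,404)]);uv=(b+.5)/4-.5+[340,225]
P=plane(c,uv,.061)[:,:2]; print('raw',P.round(4).tolist())
S=59e-3*np.array([(1,1),(-1,1),(1,-1),(-1,-1)])
f=lambda p:(S@np.array([[np.cos(p[2]),np.sin(p[2])],[-np.sin(p[2]),np.cos(p[2])]])+p[:2]-P).ravel()
r=least_squares(f,[.5,-.3,0]);print('fit',(f(r.x).reshape(-1,2)+P).round(4).tolist(),r.x,'res',r.fun.round(4))
A=lambda q:(np.array(q)+.5)/2.9-.5+[160,150]
for n,cap,base,h in(('yellow',(124,175),(160,229),.176),('cork',(241,231),(260,270),.154),('green',(356,277),(363,304),.109),('white',(506,342),(501,369),.146),('blue',(628,142),(615,187),.145),
  ('n1',(335,165),(342,210),.11),('n2',(434,190),(434,237),.14),('n3',(525,210),(520,245),.11),('open?',(40,140),(68,183),.14)):
    print(n,plane(c,[A(cap)],h)[0,:2].round(4),plane(c,[A(base)],.004)[0,:2].round(4))
# scene two-view check
for n,a,bb,z in(('yellow',20,34,.176),('green',45,85,.109),('blue',112,125,.145)):
    for p,k in blobs(s['image'],a,bb):
        if 200<p[0]<350 and 170<p[1]<300: print('scene',n,p,k,plane(s,[p],z-.008).round(4)[0])
```

```text
raw [[0.568, -0.253], [0.4503, -0.2463], [0.5611, -0.37], [0.4441, -0.3635]]
fit [[0.5681, -0.2526], [0.4503, -0.246], [0.5615, -0.3704], [0.4437, -0.3638]] [ 0.50587785 -0.30820805 -0.0561687 ] res [ 0.0001  0.0004  0.      0.0003  0.0003 -0.0004 -0.0004 -0.0003]
yellow [0.3785 0.2668] [0.3805 0.2665]
cork [0.3926 0.1604] [0.3962 0.1634]
green [0.4176 0.0637] [0.4186 0.0635]
white [ 0.4281 -0.0801] [ 0.4322 -0.0779]
blue [ 0.6353 -0.0804] [ 0.6394 -0.0808]
n1 [0.4944 0.1337] [0.4857 0.1288]
n2 [0.5121 0.0416] [0.5081 0.0406]
n3 [ 0.5457 -0.0312] [ 0.5433 -0.0326]
open? [0.3726 0.3615] [0.3725 0.3683]
scene yellow [273.6, 274.7] 453 [0.3821 0.2664 0.168 ]
scene green [328.6, 250.5] 81 [0.4239 0.0582 0.101 ]
scene blue [294.2, 191.4] 88 [ 0.6351 -0.0735  0.137 ]
```

```bash
cat > d.py <<'E'
import sys
from h import *
from scipy.spatial.transform import Rotation as R
s=robot.observe();p=s['tool_pos'];M=R.from_euler('xyz',s['tool_rot'])
print('t',round(s['time'],2),p.round(4),s['tool_rot'].round(3),'open',round(s['opening'],4),'grip',round(s['grip_force'],1),'F',s['contact_force'].round(1))
for a in sys.argv[1:]:
    t=np.array(eval(a),float); print(a,M.inv().apply(t-p).round(4)); p=t
E
python3 -m pendant '[[[0, 0, 0, 0, 0, -0.114], [0, 0, 0, 0, 0, -0.114], [0, 0, 0, 0, 0, -0.114], [0, 0, 0, 0, 0, -0.114], [0, 0, 0, 0, 0, 0]]]' 0.06 15
python3 d.py .4,-.2,.42 .418,.064,.40 .418,.064,.268
```

```text
time: 0.67
tool_pos: [0.143, -0.5051, 0.4046]
tool_rot: [-3.141, -0.0, 0.736]
contact_force: [-1.0, -1.1, 0.3]
opening: 0.0635
grip_force: 0.0
t 0.67 [ 0.143  -0.5051  0.4046] [-3.141 -0.     0.736] open 0.0635 grip 0.0 F [-1.  -1.1  0.3]
.4,-.2,.42 [ 0.3953 -0.0537 -0.0153]
.418,.064,.40 [ 0.1905 -0.1836  0.0201]
.418,.064,.268 [-0.     0.     0.132]
```

```bash
python3 -m pendant '[[[0.033, -0.0045, -0.0013, 0, 0, 0], [0.033, -0.0045, -0.0013, 0, 0, 0], [0.033, -0.0045, -0.0013, 0, 0, 0], [0.033, -0.0045, -0.0013, 0, 0, 0], [0.033, -0.0045, -0.0013, 0, 0, 0], [0.033, -0.0045, -0.0013, 0, 0, 0]]]' >/dev/null
python3 -m pendant '[[[0.033, -0.0045, -0.0013, 0, 0, 0], [0.033, -0.0045, -0.0013, 0, 0, 0], [0.033, -0.0045, -0.0013, 0, 0, 0], [0.033, -0.0045, -0.0013, 0, 0, 0], [0.033, -0.0045, -0.0013, 0, 0, 0], [0.033, -0.0045, -0.0013, 0, 0, 0]]]' >/dev/null
python3 -m pendant '[[[0.024, -0.023, 0, 0, 0, 0], [0.024, -0.023, 0, 0, 0, 0], [0.024, -0.023, 0, 0, 0, 0], [0.024, -0.023, 0, 0, 0, 0], [0.024, -0.023, 0, 0, 0, 0], [0.024, -0.023, 0, 0, 0, 0], [0.024, -0.023, 0, 0, 0, 0], [0, 0, 0, 0, 0, 0]]]'
python3 - <<'E'
from h import *
c=robot.read_camera('wrist');cv2.imwrite('pics/w1.png',c['image'][:,:,::-1])
print(c['pose'].round(3),c['fx'])
for p,k in blobs(c['image'],45,85,amin=60): print(p,k,plane(c,[p],.107).round(4))
E
python3 d.py .418,.064,.40
```

```text
time: 2.33
tool_pos: [0.4186, 0.0359, 0.4204]
tool_rot: [-3.14, -0.002, 0.733]
contact_force: [-0.4, -0.3, -0.1]
opening: 0.0603
grip_force: 0.0
[[ 0.669 -0.72  -0.186  0.468]
 [-0.743 -0.648 -0.165  0.081]
 [-0.001  0.249 -0.969  0.401]
 [ 0.     0.     0.     1.   ]] 397.33325515886327
[299.1, 205.9] 1217 [[0.4194 0.0633 0.107 ]]
t 2.38 [0.4187 0.034  0.4204] [-3.142 -0.     0.733] open 0.0601 grip 0.0 F [-1.  -0.3 -0.1]
.418,.064,.40 [ 0.0196 -0.0228  0.0204]
```

View pics/w1.png

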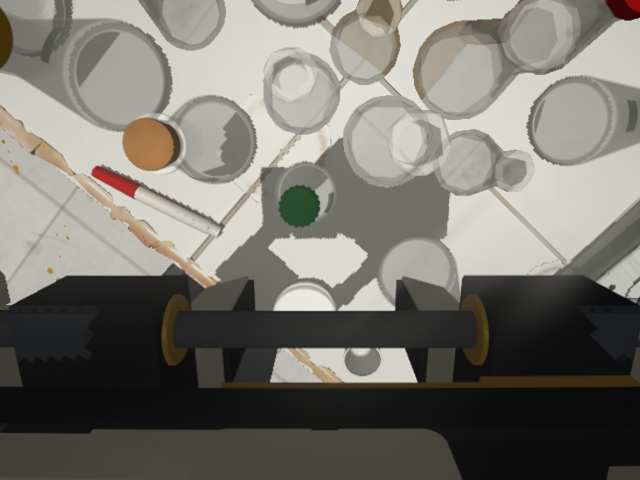

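Wrist view: green cap at (299,206), cork at (151,144), neighbouring neck rings at (290,73) and (417,140). I'll check their positions relative to the gripper body.

```bash
python3 - <<'E'
from h import *
c=robot.read_camera('wrist')
g=np.array([.4188,.0635]);X=np.array([.743,.669]);Y=np.array([.669,-.743])
for n,uv,hs in(('cork',(151,144),(.154,)),('n1',(290,73),(.11,.165)),('n2',(417,140),(.11,.14,.165)),('n4',(515,170),(.11,.14))):
    for h in hs:
        q=plane(c,[uv],h)[0,:2];print(n,h,q.round(3),'tool x,y rel',((q-g)@X).round(3),((q-g)@Y).round(3))
E
python3 d.py .4188,.0635,.35 .4188,.0635,.267
```

```text
cork 0.154 [0.396 0.156] tool x,y rel 0.044 -0.084
n1 0.11 [0.485 0.126] tool x,y rel 0.091 -0.002
n1 0.165 [0.482 0.117] tool x,y rel 0.083 0.002
n2 0.11 [0.512 0.03 ] tool x,y rel 0.047 0.087
n2 0.14 [0.507 0.035] tool x,y rel 0.047 0.08
n2 0.165 [0.504 0.039] tool x,y rel 0.047 0.075
n4 0.11 [ 0.545 -0.038] tool x,y rel 0.026 0.16
n4 0.14 [ 0.537 -0.026] tool x,y rel 0.028 0.145
t 2.43 [0.4188 0.0326 0.4203] [3.141 0.    0.732] open 0.0602 grip 0.0 F [-0.  -0.1  0.7]
.4188,.0635,.35 [ 0.0207 -0.023   0.0703]
.4188,.0635,.267 [ 0.    -0.     0.083]
```

```bash
python3 d.py .3953,.0424,.35
```

```text
t 2.43 [0.4188 0.0326 0.4203] [3.141 0.    0.732] open 0.0602 grip 0.0 F [-0.  -0.1  0.7]
.3953,.0424,.35 [-0.0109 -0.023   0.0703]
```

```bash
python3 -m pendant '[[[-0.0036, -0.0077, 0.0234, 0, 0, 0], [-0.0036, -0.0077, 0.0234, 0, 0, 0], [-0.0036, -0.0077, 0.0234, 0, 0, 0], [0, 0, 0, 0, 0.1, 0], [0, 0, 0, 0, 0.1, 0], [0, 0, 0, 0, 0, 0], [0, 0, 0, 0, 0, 0]]]'
python3 d.py .3953,.0424,.2638
```

```text
time: 3.02
tool_pos: [0.3953, 0.0402, 0.3502]
tool_rot: [3.141, -0.197, 0.728]
contact_force: [-0.7, 0.0, -0.5]
opening: 0.0601
grip_force: 0.0
t 3.02 [0.3953 0.0402 0.3502] [ 3.141 -0.197  0.728] open 0.0601 grip 0.0 F [-0.7  0.  -0.5]
.3953,.0424,.2638 [-0.0156 -0.0016  0.085 ]
```

```bash
python3 -m pendant '[[[-0.0031, -0.0003, 0.017, 0, 0, 0], [-0.0031, -0.0003, 0.017, 0, 0, 0], [-0.0031, -0.0003, 0.017, 0, 0, 0], [-0.0031, -0.0003, 0.017, 0, 0, 0], [-0.0031, -0.0003, 0.017, 0, 0, 0], [0, 0, 0, 0, 0, 0], [0, 0, 0, 0, 0, 0]]]'
python3 d.py .3953,.0424,.2638
```

```text
time: 3.6
tool_pos: [0.3959, 0.0436, 0.2635]
tool_rot: [-3.14, -0.197, 0.731]
contact_force: [0.2, -0.7, 0.2]
opening: 0.0599
grip_force: 0.0
t 3.6 [0.3959 0.0436 0.2635] [-3.14  -0.197  0.731] open 0.0599 grip 0.0 F [ 0.2 -0.7  0.2]
.3953,.0424,.2638 [-0.0012  0.0005 -0.0005]
```

```bash
python3 -m pendant '[[[0, 0, 0, 0, 0, 0], [0, 0, 0, 0, 0, 0], [0, 0, 0, 0, 0, 0], [0, 0, 0, 0, 0, 0], [0, 0, 0, 0, 0, 0], [0, 0, 0, 0, 0, 0]]]' 0.02 20
python3 -m pendant '[[[0.004, 0, -0.02, 0, 0, 0], [0.004, 0, -0.02, 0, 0, 0], [0.004, 0, -0.02, 0, 0, 0], [0.004, 0, -0.02, 0, 0, 0], [0.006, 0, -0.03, 0, 0, 0], [0.006, 0, -0.03, 0, 0, 0], [0, 0, 0, 0, 0, 0]]]'
python3 - <<'E'
from h import *
c=robot.read_camera('wrist');cv2.imwrite('pics/w2.png',c['image'][:,:,::-1])
E
```

```text
time: 4.1
tool_pos: [0.396, 0.0438, 0.2642]
tool_rot: [3.14, -0.201, 0.732]
contact_force: [0.3, -0.9, 2.5]
opening: 0.0317
grip_force: 19.9
time: 4.68
tool_pos: [0.3963, 0.0436, 0.4114]
tool_rot: [3.134, -0.206, 0.733]
contact_force: [2.2, 0.2, -0.7]
opening: 0.0317
grip_force: 19.5
```

View pics/w2.png

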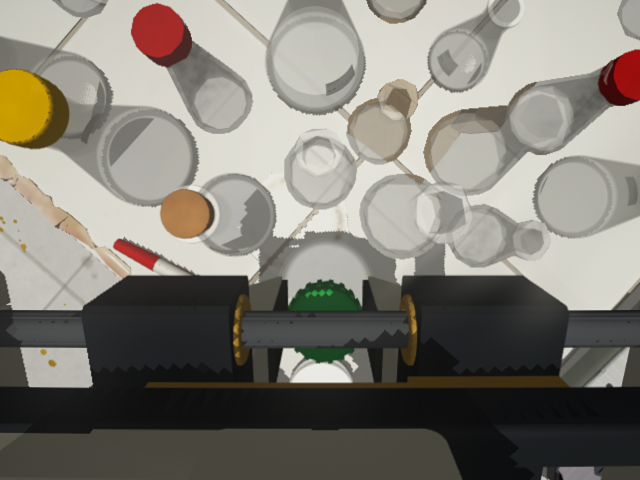

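Green is held centrally between the pads at (325,320). Next I carry it over the small clamp.

```bash
python3 d.py .396,.044,.455 .545,-.273,.455
```

```text
t 4.73 [0.3958 0.0436 0.4089] [ 3.137 -0.204  0.733] open 0.0319 grip 19.5 F [ 0.2 -0.6 -1. ]
.396,.044,.455 [ 0.0098  0.0001 -0.0451]
.545,-.273,.455 [-0.0992  0.3354 -0.0189]
```

```bash
python3 -m pendant '[[[0.005, 0, -0.0225, 0, 0, 0], [0.005, 0, -0.0225, 0, 0, 0], [-0.0083, 0.028, -0.0016, 0, 0, 0], [-0.0083, 0.028, -0.0016, 0, 0, 0], [-0.0083, 0.028, -0.0016, 0, 0, 0], [-0.0083, 0.028, -0.0016, 0, 0, 0], [-0.0083, 0.028, -0.0016, 0, 0, 0], [-0.0083, 0.028, -0.0016, 0, 0, 0]]]' >/dev/null
python3 -m pendant '[[[-0.0083, 0.028, -0.0016, 0, 0, 0], [-0.0083, 0.028, -0.0016, 0, 0, 0], [-0.0083, 0.028, -0.0016, 0, 0, 0], [-0.0083, 0.028, -0.0016, 0, 0, 0], [-0.0083, 0.028, -0.0016, 0, 0, 0], [-0.0083, 0.028, -0.0016, 0, 0, 0], [0, 0, 0, 0, 0, 0], [0, 0, 0, 0, 0, 0]]]'
python3 - <<'E'
from h import *
c=robot.read_camera('wrist');cv2.imwrite('pics/w3.png',c['image'][:,:,::-1])
print(blobs(c['image'],100,130,amin=30))
print(project(c,[[.568,-.2526,.061],[.4503,-.246,.061],[.5615,-.3704,.061],[.4437,-.3638,.061]]).round(1))
E
python3 d.py .545,-.273,.36
```

```text
time: 6.07
tool_pos: [0.5453, -0.2749, 0.4485]
tool_rot: [-3.137, -0.199, 0.729]
contact_force: [-0.3, 0.2, -1.6]
opening: 0.0314
grip_force: 19.5
[([218.6, 49.5], 2626), ([627.9, 226.7], 729), ([328.1, 218.0], 190), ([279.2, 263.0], 108), ([376.1, 263.0], 143)]
[[325.5 259.2]
 [240.2 343.9]
 [410.9 344.3]
 [325.4 426.9]]
t 6.12 [ 0.5451 -0.2738  0.4492] [-3.137 -0.199  0.73 ] open 0.0317 grip 19.5 F [ 0.2  0.2 -2.2]
.545,-.273,.36 [-0.0172 -0.0002  0.0876]
```

View pics/w3.png

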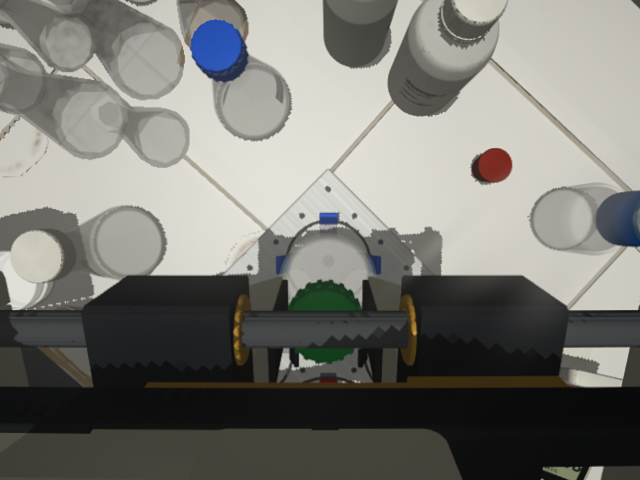

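Blue tips at (328,218), (279,263) and (376,263); foot bolt near (328,260). I'll refine the centre from the left and right tips.

```bash
python3 - <<'E'
from h import *
c=robot.read_camera('wrist')
q=plane(c,[(279.2,263),(376.1,263),(328.1,218)],.092);print(q.round(4),(q[0]+q[1])/2,np.linalg.norm(q[0]-q[1]))
print(plane(c,[(328,260)],.061), plane(c,[(218.6,49.5)],.138), plane(c,[(38,254)],.144))
E
python3 d.py
```

```text
[[ 0.5403 -0.2211  0.092 ]
 [ 0.5978 -0.2852  0.092 ]
 [ 0.5991 -0.2268  0.092 ]] [ 0.56906445 -0.253186    0.092     ] 0.0861249826469555
[[ 0.56902291 -0.2538293   0.061     ]] [[ 0.63814406 -0.08040236  0.138     ]] [[ 0.43022956 -0.07992031  0.144     ]]
t 6.17 [ 0.5449 -0.2731  0.45  ] [-3.138 -0.199  0.731] open 0.0315 grip 19.5 F [ 0.5  0.  -1.9]
```

```bash
python3 -m pendant '[[[-0.0035, 0.0002, 0.02, 0, 0, 0], [-0.0035, 0.0002, 0.02, 0, 0, 0], [-0.0035, 0.0002, 0.02, 0, 0, 0], [-0.0035, 0.0002, 0.02, 0, 0, 0], [-0.003, 0, 0.0157, 0, 0, 0], [-0.003, 0, 0.0157, 0, 0, 0], [0, 0, 0, 0, 0, 0], [0, 0, 0, 0, 0, 0]]]'
python3 d.py .5457,-.2736,.324
```

```text
time: 6.83
tool_pos: [0.5473, -0.2714, 0.3382]
tool_rot: [-3.14, -0.2, 0.732]
contact_force: [0.4, 0.1, -0.7]
opening: 0.0316
grip_force: 19.5
t 6.83 [ 0.5473 -0.2714  0.3382] [-3.14  -0.2    0.732] open 0.0316 grip 19.5 F [ 0.4  0.1 -0.7]
.5457,-.2736,.324 [-0.0054  0.0006  0.0134]
```

```bash
python3 -m pendant '[[[-0.0024, 0.0003, 0.004, 0, 0, 0], [-0.002, 0.0003, 0.004, 0, 0, 0], [-0.0008, 0, 0.003, 0, 0, 0], [0, 0, 0, 0, 0, 0], [0, 0, 0, 0, 0, 0]]]'
python3 d.py .5457,-.2736,.324
```

```text
time: 7.25
tool_pos: [0.5457, -0.2749, 0.3268]
tool_rot: [3.142, -0.2, 0.732]
contact_force: [-0.7, -0.3, -1.6]
opening: 0.0316
grip_force: 19.5
t 7.25 [ 0.5457 -0.2749  0.3268] [ 3.142 -0.2    0.732] open 0.0316 grip 19.5 F [-0.7 -0.3 -1.6]
.5457,-.2736,.324 [ 0.0003 -0.001   0.0029]
```

```bash
for i in 1 2; do python3 -m pendant '[[[-0.0004, 0, 0.002, 0, 0, 0], [0, 0, 0, 0, 0, 0], [0, 0, 0, 0, 0, 0]]]' | egrep 'pos|contact'; done
```

```text
tool_pos: [0.5458, -0.2748, 0.3246]
contact_force: [1.0, 0.6, -2.3]
tool_pos: [0.5461, -0.2749, 0.3237]
contact_force: [0.1, 1.1, 4.5]
```

Green is on the foot. Release, lift and level.

```bash
python3 -m pendant '[[[0, 0, 0, 0, 0, 0], [0, 0, 0, 0, 0, 0], [0, 0, 0, 0, 0, 0], [0, 0, 0, 0, 0, 0], [0, 0, 0, 0, 0, 0]]]' 0.065
python3 -m pendant '[[[0.002, 0, -0.01, 0, 0, 0], [0.006, 0, -0.03, 0, 0, 0], [0.006, 0, -0.03, 0, 0, 0], [0.006, 0, -0.03, 0, 0, 0], [0, 0, 0, 0, -0.1, 0], [0, 0, 0, 0, -0.1, 0], [0, 0, 0, 0, 0, 0], [0, 0, 0, 0, 0, 0]]]'
python3 - <<'E'
from h import *
c=robot.read_camera('wrist');print(blobs(c['image'],45,85,amin=60),blobs(c['image'],100,125,amin=60))
for p,k in blobs(c['image'],45,85,amin=60): print(plane(c,[p],.164))
E
python3 d.py .638,-.0804,.42 .638,-.0804,.30
```

```text
time: 8.17
tool_pos: [0.5457, -0.2748, 0.3222]
tool_rot: [-3.141, -0.2, 0.732]
contact_force: [0.7, 0.0, -1.5]
opening: 0.0601
grip_force: 0.0
time: 8.83
tool_pos: [0.5459, -0.2744, 0.4248]
tool_rot: [3.142, -0.003, 0.733]
contact_force: [0.3, 0.0, -0.5]
opening: 0.0648
grip_force: 0.0
[([328.3, 200.2], 1897)] [([326.7, 135.1], 268), ([275.0, 188.5], 295), ([377.5, 188.5], 313), ([326.1, 238.0], 325)]
[[ 0.57052824 -0.25482139  0.164     ]]
t 8.88 [ 0.5457 -0.2747  0.4245] [-3.141e+00 -3.000e-03  7.320e-01] open 0.065 grip 0.0 F [ 0.2 -0.4  0.3]
.638,-.0804,.42 [ 0.1985 -0.0828  0.0051]
.638,-.0804,.30 [-4.0e-04  1.0e-04  1.2e-01]
```

```bash
python3 -m pendant '[[[0.0284, -0.0118, 0, 0, 0, 0], [0.0284, -0.0118, 0, 0, 0, 0], [0.0284, -0.0118, 0, 0, 0, 0], [0.0284, -0.0118, 0, 0, 0, 0], [0.0284, -0.0118, 0, 0, 0, 0], [0.0284, -0.0118, 0, 0, 0, 0], [0.0284, -0.0118, 0, 0, 0, 0], [0, 0, 0, 0, 0, 0]]]' >/dev/null
python3 - <<'E'
from h import *
c=robot.read_camera('wrist')
for p,k in blobs(c['image'],100,125,amin=200): print(p,k,plane(c,[p],.14))
cv2.imwrite('pics/w4.png',c['image'][:,:,::-1])
E
python3 d.py .6375,-.0804,.299
```

```text
[513.0, 147.4] 2698 [[ 0.76794148 -0.1236158   0.14      ]]
[331.2, 246.3] 2608 [[ 0.63925337 -0.08095326  0.14      ]]
t 9.6 [ 0.639  -0.0782  0.4239] [-3.14e+00 -2.00e-03  7.36e-01] open 0.0648 grip 0.0 F [ 0.3 -0.6 -0.6]
.6375,-.0804,.299 [-0.0028  0.0009  0.1248]
```

View pics/w4.png

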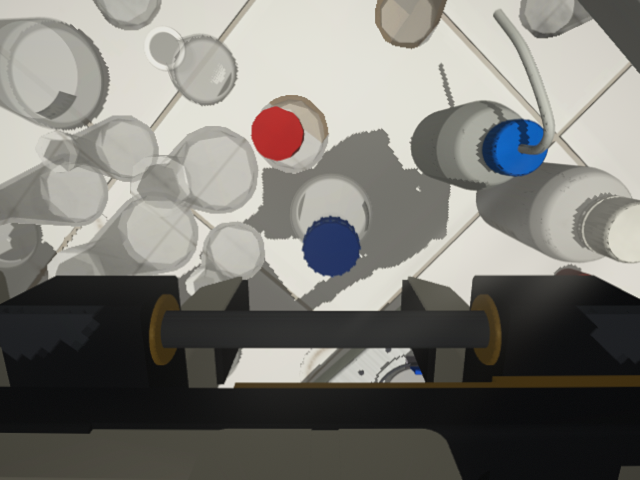

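Blue cap at (331,246), red-capped neighbour at (278,133). Bottles stand to the right, with caps at (515,147) and (612,230), so I check their clearance.

Run:
```python
from h import *
c=robot.read_camera('wrist');t=robot.read_camera('top')
g=np.array([.638,-.0805]);X=np.array([.743,.669]);Y=np.array([.669,-.743])
for n,a,b in(('whitebottle',(612,230),(446,173)),('bluebottle',(515,147),(413.5,164)),('redcap',(278,133),(355,175)),('blue',(331.2,246.3),(376,198.8))):
    (d1,),o1=rays(c,[a]);(d2,),o2=rays(t,[b])
    s=np.linalg.lstsq(np.c_[d1,-d2],o2-o1,rcond=None)[0];p=(o1+s[0]*d1+o2+s[1]*d2)/2
    print(n,p.round(3),'rel',((p[:2]-g)@X).round(3),((p[:2]-g)@Y).round(3))
```

```text
whitebottle [ 0.771 -0.199  0.172] rel 0.02 0.177
bluebottle [ 0.76  -0.118  0.165] rel 0.065 0.109
redcap [ 0.67  -0.003  0.126] rel 0.075 -0.036
blue [ 0.637 -0.082  0.14 ] rel -0.001 0.0
```

Clear. Descend to the blue cap at (.638,-.081).

```bash
python3 -m pendant '[[[-0.0005, 0.0002, 0.025, 0, 0, 0], [-0.0005, 0.0002, 0.025, 0, 0, 0], [-0.0005, 0.0002, 0.025, 0, 0, 0], [-0.0005, 0.0002, 0.025, 0, 0, 0], [-0.0003, 0, 0.0248, 0, 0, 0], [0, 0, 0, 0, 0, 0], [0, 0, 0, 0, 0, 0]]]'
python3 -m pendant '[[[0, 0, 0, 0, 0, 0], [0, 0, 0, 0, 0, 0], [0, 0, 0, 0, 0, 0], [0, 0, 0, 0, 0, 0], [0, 0, 0, 0, 0, 0], [0, 0, 0, 0, 0, 0]]]' 0.025
python3 d.py
```

```text
time: 10.28
tool_pos: [0.6366, -0.0842, 0.299]
tool_rot: [-3.139, 0.001, 0.73]
contact_force: [-0.5, -1.0, 1.1]
opening: 0.0648
grip_force: 0.0
time: 10.78
tool_pos: [0.6374, -0.0826, 0.301]
tool_rot: [3.14, -0.002, 0.732]
contact_force: [-0.4, 1.5, 5.7]
opening: 0.0417
grip_force: 20.2
t 10.78 [ 0.6374 -0.0826  0.301 ] [ 3.14e+00 -2.00e-03  7.32e-01] open 0.0417 grip 20.2 F [-0.4  1.5  5.7]
```

```bash
python3 -m pendant '[[[0, 0, -0.015, 0, 0, 0], [0, 0, -0.025, 0, 0, 0], [0, 0, -0.03, 0, 0, 0], [0, 0, -0.03, 0, 0, 0], [0, 0, -0.03, 0, 0, 0], [0, 0, -0.03, 0, 0, 0], [0, 0, -0.03, 0, 0, 0], [0, 0, 0, 0, 0, 0]]]'
python3 d.py .562,-.371,.49
```

```text
time: 11.45
tool_pos: [0.6369, -0.0827, 0.4966]
tool_rot: [3.132, -0.006, 0.732]
contact_force: [0.6, 0.2, -0.1]
opening: 0.0418
grip_force: 19.6
t 11.45 [ 0.6369 -0.0827  0.4966] [ 3.132 -0.006  0.732] open 0.0418 grip 19.6 F [ 0.6  0.2 -0.1]
.562,-.371,.49 [-0.2484  0.1643  0.0066]
```

```bash
python3 -m pendant '[[[-0.0248, 0.0164, 0.0006, 0, 0, 0], [-0.0248, 0.0164, 0.0006, 0, 0, 0], [-0.0248, 0.0164, 0.0006, 0, 0, 0], [-0.0248, 0.0164, 0.0006, 0, 0, 0], [-0.0248, 0.0164, 0.0006, 0, 0, 0], [-0.0248, 0.0164, 0.0006, 0, 0, 0], [-0.0248, 0.0164, 0.0006, 0, 0, 0], [-0.0248, 0.0164, 0.0006, 0, 0, 0]]]' >/dev/null
python3 -m pendant '[[[-0.0248, 0.0164, 0.0006, 0, 0, 0], [-0.0248, 0.0164, 0.0006, 0, 0, 0], [0, 0, 0, 0, 0, 0], [0, 0, 0, 0, 0, 0]]]'
python3 d.py .562,-.371,.375
python3 - <<'E'
from h import *
c=robot.read_camera('wrist');cv2.imwrite('pics/w5.png',c['image'][:,:,::-1])
print(project(c,[[.5622,-.3709,.061]]).round(1))
E
```

```text
time: 12.45
tool_pos: [0.5615, -0.3724, 0.4818]
tool_rot: [-3.139, 0.001, 0.729]
contact_force: [0.1, 0.3, -1.6]
opening: 0.0414
grip_force: 19.5
t 12.45 [ 0.5615 -0.3724  0.4818] [-3.139e+00  1.000e-03  7.290e-01] open 0.0414 grip 19.5 F [ 0.1  0.3 -1.6]
.562,-.371,.375 [ 0.0013 -0.0004  0.1068]
[[325.5 204.9]]
```

View pics/w5.png

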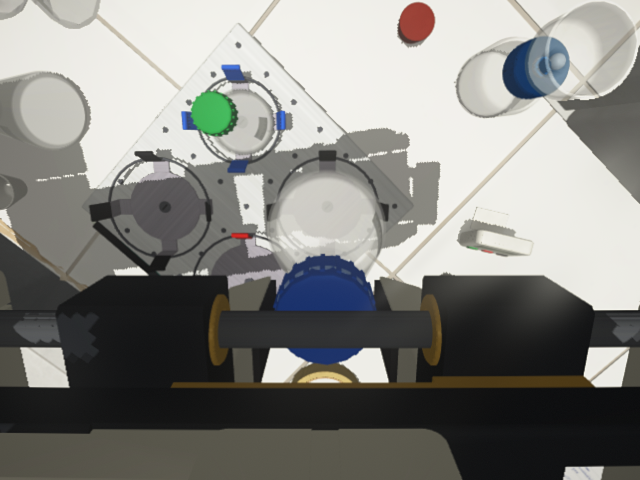

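Blue hangs over its medium clamp: bolt at (327,206), predicted (325.5,205). Green stands in its clamp. Lowering blue.

```bash
python3 -m pendant '[[[0.0003, 0.0002, 0.025, 0, 0, 0], [0.0003, 0.0002, 0.025, 0, 0, 0], [0.0003, 0, 0.025, 0, 0, 0], [0.0003, 0, 0.02, 0, 0, 0], [0, 0, 0.0125, 0, 0, 0], [0, 0, 0, 0, 0, 0], [0, 0, 0, 0, 0, 0]]]'
python3 -m pendant '[[[0, 0, 0.004, 0, 0, 0], [0, 0, 0.004, 0, 0, 0], [0, 0, 0.003, 0, 0, 0], [0, 0, 0, 0, 0, 0], [0, 0, 0, 0, 0, 0]]]'
python3 d.py .562,-.371,.36
```

```text
time: 13.08
tool_pos: [0.5639, -0.3688, 0.3759]
tool_rot: [-3.14, -0.0, 0.733]
contact_force: [-0.2, 0.1, -1.2]
opening: 0.0412
grip_force: 19.6
time: 13.5
tool_pos: [0.5633, -0.3701, 0.3653]
tool_rot: [3.142, 0.0, 0.732]
contact_force: [-0.5, -0.7, -2.1]
opening: 0.0412
grip_force: 19.5
t 13.5 [ 0.5633 -0.3701  0.3653] [3.142 0.    0.732] open 0.0412 grip 19.5 F [-0.5 -0.7 -2.1]
.562,-.371,.36 [-0.0016 -0.0002  0.0053]
```

```bash
for i in 1 2 3; do python3 -m pendant '[[[-0.0004, 0, 0.002, 0, 0, 0], [0, 0, 0, 0, 0, 0], [0, 0, 0, 0, 0, 0]]]' | egrep 'pos|contact'; done
```

```text
tool_pos: [0.563, -0.3704, 0.3633]
contact_force: [-0.3, 0.6, -2.0]
tool_pos: [0.5627, -0.3706, 0.3611]
contact_force: [0.6, -0.1, -2.7]
tool_pos: [0.5626, -0.3706, 0.3606]
contact_force: [-0.2, 1.7, 5.1]
```

Seated. Release, lift, then go to white at (.4295,-.080).

```bash
python3 -m pendant '[[[0, 0, 0, 0, 0, 0], [0, 0, 0, 0, 0, 0], [0, 0, 0, 0, 0, 0], [0, 0, 0, 0, 0, 0], [0, 0, 0, 0, 0, 0]]]' 0.065
python3 -m pendant '[[[0, 0, -0.01, 0, 0, 0], [0, 0, -0.03, 0, 0, 0], [0, 0, -0.03, 0, 0, 0], [0, 0, -0.03, 0, 0, 0], [0, 0, 0, 0, 0, 0]]]'
python3 - <<'E'
from h import *
c=robot.read_camera('wrist')
for p,k in blobs(c['image'],100,125,amin=1500): print(p,k,plane(c,[p],.2))
E
python3 d.py .4295,-.08,.43
```

```text
time: 14.67
tool_pos: [0.5625, -0.371, 0.359]
tool_rot: [-3.141, 0.0, 0.732]
contact_force: [-0.3, 0.3, -0.1]
opening: 0.0642
grip_force: 0.0
time: 15.08
tool_pos: [0.5624, -0.3708, 0.4676]
tool_rot: [3.129, -0.002, 0.732]
contact_force: [0.8, 0.3, 0.7]
opening: 0.0651
grip_force: 0.0
[320.5, 238.0] 3001 [[ 0.56686886 -0.36725142  0.2       ]]
t 15.13 [ 0.5624 -0.3708  0.4644] [ 3.133e+00 -1.000e-03  7.320e-01] open 0.065 grip 0.0 F [-0.7  0.4 -1.1]
.4295,-.08,.43 [ 0.0954 -0.3054  0.0318]
```

```bash
python3 -m pendant '[[[0.0095, -0.0305, 0.003, 0, 0, 0], [0.0095, -0.0305, 0.003, 0, 0, 0], [0.0095, -0.0305, 0.003, 0, 0, 0], [0.0095, -0.0305, 0.003, 0, 0, 0], [0.0095, -0.0305, 0.003, 0, 0, 0]]]' >/dev/null
python3 -m pendant '[[[0.0095, -0.0305, 0.003, 0, 0, 0], [0.0095, -0.0305, 0.003, 0, 0, 0], [0.0095, -0.0305, 0.003, 0, 0, 0], [0.0095, -0.0305, 0.003, 0, 0, 0], [0.0095, -0.0305, 0.003, 0, 0, 0], [0, 0, 0, 0, 0, 0], [0, 0, 0, 0, 0, 0]]]' >/dev/null
python3 - <<'E'
from h import *
c=robot.read_camera('wrist');t=robot.read_camera('top')
cv2.imwrite('pics/w6.png',c['image'][:,:,::-1])
for p,k in blobs(t['image'],100,125,amin=100)+blobs(t['image'],45,85,amin=70): print(p,k,plane(t,[p],.2),plane(t,[p],.164))
E
python3 d.py .4295,-.08,.30
```

```text
[413.1, 164.2] 123 [[ 0.7418416  -0.11872044  0.2       ]] [[ 0.75811013 -0.11680933  0.164     ]]
[468.6, 275.8] 223 [[ 0.56342366 -0.3655572   0.2       ]] [[ 0.57470501 -0.37054574  0.164     ]]
[424.9, 253.3] 108 [[ 0.55752659 -0.25041063  0.2       ]] [[ 0.5686431  -0.25218057  0.164     ]]
[382.4, 327.3] 70 [[ 0.35458921 -0.24966737  0.2       ]] [[ 0.36003315 -0.25141652  0.164     ]]
t 16.23 [ 0.4297 -0.0809  0.4293] [3.141 0.    0.732] open 0.0648 grip 0.0 F [-1.   0.3  0. ]
.4295,-.08,.30 [ 0.0005 -0.0009  0.1293]
```

View pics/w6.png

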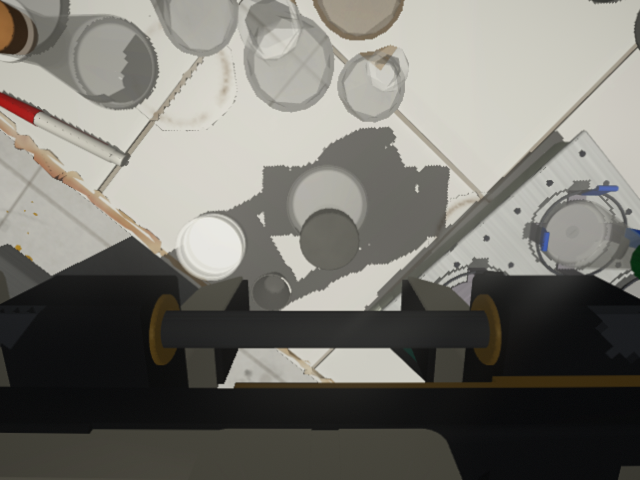

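The white cap, shadowed, is at (329,240). The white dish at (210,247) and the small cup at (271,290) are low.

```bash
python3 - <<'E'
from h import *
c=robot.read_camera('wrist');print(plane(c,[(329.5,239.5)],.143))
E
python3 -m pendant '[[[0, 0, 0.025, 0, 0, 0], [0, 0, 0.025, 0, 0, 0], [0, 0, 0.025, 0, 0, 0], [0, 0, 0.025, 0, 0, 0]]]'
python3 d.py .4298,-.08,.30
```

```text
[[ 0.43142089 -0.0836937   0.143     ]]
time: 16.62
tool_pos: [0.4297, -0.0816, 0.3281]
tool_rot: [3.141, -0.0, 0.73]
contact_force: [0.6, 0.0, -0.2]
opening: 0.0645
grip_force: 0.0
t 16.62 [ 0.4297 -0.0816  0.3281] [ 3.141 -0.     0.73 ] open 0.0645 grip 0.0 F [ 0.6  0.  -0.2]
.4298,-.08,.30 [ 0.0011 -0.0012  0.0281]
```

```bash
python3 -m pendant '[[[0, 0, 0.014, 0, 0, 0], [0, 0, 0.014, 0, 0, 0], [0, 0, 0, 0, 0, 0], [0, 0, 0, 0, 0, 0]]]'
python3 -m pendant '[[[0, 0, 0, 0, 0, 0], [0, 0, 0, 0, 0, 0], [0, 0, 0, 0, 0, 0], [0, 0, 0, 0, 0, 0], [0, 0, 0, 0, 0, 0], [0, 0, 0, 0, 0, 0]]]' 0.025
python3 d.py
python3 -m pendant '[[[0, 0, -0.015, 0, 0, 0], [0, 0, -0.025, 0, 0, 0], [0, 0, -0.03, 0, 0, 0], [0, 0, -0.03, 0, 0, 0], [0, 0, -0.03, 0, 0, 0], [0, 0, -0.03, 0, 0, 0], [0, 0, 0, 0, 0, 0]]]'
python3 d.py .451,-.2465,.46
```

```text
time: 16.95
tool_pos: [0.4297, -0.0813, 0.3008]
tool_rot: [-3.14, 0.001, 0.731]
contact_force: [0.0, -0.7, 0.1]
opening: 0.0652
grip_force: 0.0
time: 17.45
tool_pos: [0.4296, -0.0806, 0.3018]
tool_rot: [3.14, -0.001, 0.732]
contact_force: [0.8, -0.5, 2.4]
opening: 0.0414
grip_force: 19.9
t 17.45 [ 0.4296 -0.0806  0.3018] [ 3.14e+00 -1.00e-03  7.32e-01] open 0.0414 grip 19.9 F [ 0.8 -0.5  2.4]
time: 18.03
tool_pos: [0.4298, -0.0805, 0.4666]
tool_rot: [3.133, -0.004, 0.732]
contact_force: [0.1, -0.6, -1.4]
opening: 0.0413
grip_force: 19.6
t 18.03 [ 0.4298 -0.0805  0.4666] [ 3.133 -0.004  0.732] open 0.0413 grip 19.6 F [ 0.1 -0.6 -1.4]
.451,-.2465,.46 [-0.0952  0.1376  0.0073]
```

```bash
python3 -m pendant '[[[-0.0159, 0.0229, 0, 0, 0, 0], [-0.0159, 0.0229, 0, 0, 0, 0], [-0.0159, 0.0229, 0, 0, 0, 0], [-0.0159, 0.0229, 0, 0, 0, 0], [-0.0159, 0.0229, 0, 0, 0, 0], [-0.0159, 0.0229, 0, 0, 0, 0], [0, 0, 0, 0, 0, 0], [0, 0, 0, 0, 0, 0]]]' |grep pos
python3 d.py .451,-.2465,.376
python3 -m pendant '[[[0, 0, 0.025, 0, 0, 0], [0, 0, 0.025, 0, 0, 0], [0, 0, 0.02, 0, 0, 0], [0, 0, 0.014, 0, 0, 0], [0, 0, 0, 0, 0, 0], [0, 0, 0, 0, 0, 0]]]'
python3 d.py .451,-.2465,.36
```

```text
tool_pos: [0.45, -0.2474, 0.4598]
t 18.7 [ 0.45   -0.2474  0.4598] [-3.139  0.     0.73 ] open 0.0412 grip 19.5 F [ 0.7  1.1 -1.5]
.451,-.2465,.376 [0.0014 0.0002 0.0838]
time: 19.2
tool_pos: [0.4501, -0.2454, 0.3769]
tool_rot: [-3.14, 0.0, 0.733]
contact_force: [-1.0, 0.6, -0.6]
opening: 0.0413
grip_force: 19.6
t 19.2 [ 0.4501 -0.2454  0.3769] [-3.14   0.     0.733] open 0.0413 grip 19.6 F [-1.   0.6 -0.6]
.451,-.2465,.36 [-0.0001  0.0014  0.0169]
```

```bash
python3 -m pendant '[[[0, 0.0007, 0.004, 0, 0, 0], [0, 0.0007, 0.004, 0, 0, 0], [0, 0, 0.002, 0, 0, 0], [0, 0, 0, 0, 0, 0], [0, 0, 0, 0, 0, 0]]]' | egrep 'pos|contact'; for i in 1 2 3; do python3 -m pendant '[[[0, 0, 0.002, 0, 0, 0], [0, 0, 0, 0, 0, 0], [0, 0, 0, 0, 0, 0]]]' | egrep 'pos|contact'; done
```

```text
tool_pos: [0.4511, -0.2475, 0.3675]
contact_force: [-0.6, -0.4, -1.3]
tool_pos: [0.4511, -0.2475, 0.3652]
contact_force: [0.1, 0.7, -2.3]
tool_pos: [0.4511, -0.2475, 0.3631]
contact_force: [0.4, -0.4, -2.0]
tool_pos: [0.4511, -0.2475, 0.3612]
contact_force: [0.4, -0.0, -0.9]
```

```bash
python3 -m pendant '[[[0, 0, 0.001, 0, 0, 0], [0, 0, 0, 0, 0, 0], [0, 0, 0, 0, 0, 0]]]' | egrep 'pos|contact'
python3 -m pendant '[[[0, 0, 0, 0, 0, 0], [0, 0, 0, 0, 0, 0], [0, 0, 0, 0, 0, 0], [0, 0, 0, 0, 0, 0], [0, 0, 0, 0, 0, 0]]]' 0.065
python3 -m pendant '[[[0, 0, -0.01, 0, 0, 0], [0, 0, -0.03, 0, 0, 0], [0, 0, -0.03, 0, 0, 0], [0, 0, -0.03, 0, 0, 0], [0, 0, 0, 0, 0, 0]]]' | grep pos
python3 d.py .41,-.05,.46 .38,.267,.46
```

```text
tool_pos: [0.4512, -0.2476, 0.3609]
contact_force: [-0.8, -0.4, 5.0]
time: 21.03
tool_pos: [0.4511, -0.2475, 0.36]
tool_rot: [-3.141, 0.0, 0.732]
contact_force: [-0.1, -0.1, 0.3]
opening: 0.0645
grip_force: 0.0
tool_pos: [0.4515, -0.2477, 0.4671]
t 21.45 [ 0.4515 -0.2477  0.4671] [ 3.13e+00 -2.00e-03  7.32e-01] open 0.0647 grip 0.0 F [ 0.4 -0.8  0.6]
.41,-.05,.46 [ 0.1012 -0.1749  0.0053]
.38,.267,.46 [ 0.1895 -0.2558 -0.0025]
```

```bash
python3 -m pendant '[[[0.0145, -0.025, 0.001, 0, 0, 0], [0.0145, -0.025, 0.001, 0, 0, 0], [0.0145, -0.025, 0.001, 0, 0, 0], [0.0145, -0.025, 0.001, 0, 0, 0], [0.0145, -0.025, 0.001, 0, 0, 0], [0.0145, -0.025, 0, 0, 0, 0], [0.0145, -0.025, 0, 0, 0, 0]]]' >/dev/null
python3 -m pendant '[[[0.019, -0.0256, 0, 0, 0, 0], [0.019, -0.0256, 0, 0, 0, 0], [0.019, -0.0256, 0, 0, 0, 0], [0.019, -0.0256, 0, 0, 0, 0], [0.019, -0.0256, 0, 0, 0, 0]]]' >/dev/null
python3 -m pendant '[[[0.019, -0.0256, 0, 0, 0, 0], [0.019, -0.0256, 0, 0, 0, 0], [0.019, -0.0256, 0, 0, 0, 0], [0.019, -0.0256, 0, 0, 0, 0], [0.019, -0.0256, 0, 0, 0, 0], [0, 0, 0, 0, 0, 0], [0, 0, 0, 0, 0, 0]]]' |grep pos
python3 - <<'E'
from h import *
c=robot.read_camera('wrist');cv2.imwrite('pics/w7.png',c['image'][:,:,::-1])
for p,k in blobs(c['image'],18,34,amin=800): print(p,k,plane(c,[p],.171))
E
python3 d.py .38,.267,.329
```

```text
tool_pos: [0.3795, 0.2692, 0.4552]
[327.6, 239.8] 3176 [[0.38041514 0.26766692 0.171     ]]
[160.7, 329.1] 1152 [[0.24834386 0.31302461 0.171     ]]
[489.0, 329.5] 1146 [[0.40951916 0.134248   0.171     ]]
[470.6, 382.7] 3161 [[0.37027332 0.11132462 0.171     ]]
t 23.08 [0.3797 0.2682 0.4552] [3.141e+00 1.000e-03 7.330e-01] open 0.065 grip 0.0 F [-0.2  0.3  0.5]
.38,.267,.329 [-0.0005  0.001   0.1262]
```

View pics/w7.png

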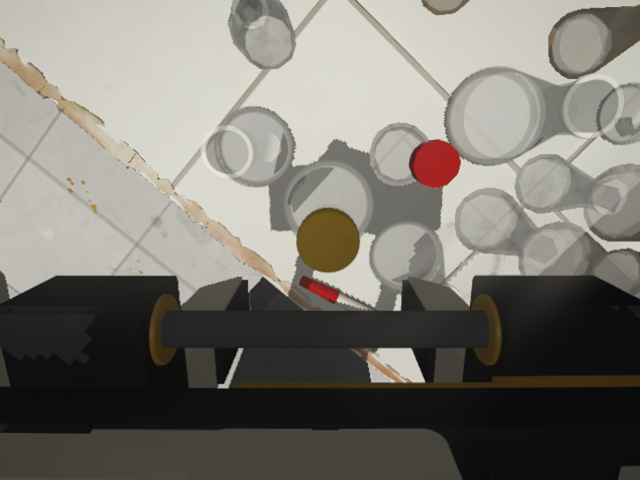

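The yellow cap at (328,240) gives (.380,.267), with neighbours clear of the finger line.

```bash
python3 -m pendant '[[[0, 0.0002, 0.026, 0, 0, 0], [0, 0.0002, 0.025, 0, 0, 0], [0, 0.0002, 0.025, 0, 0, 0], [0, 0.0002, 0.025, 0, 0, 0], [0, 0.0002, 0.025, 0, 0, 0], [0, 0, 0, 0, 0, 0], [0, 0, 0, 0, 0, 0]]]'
python3 -m pendant '[[[0, 0, 0, 0, 0, 0], [0, 0, 0, 0, 0, 0], [0, 0, 0, 0, 0, 0], [0, 0, 0, 0, 0, 0], [0, 0, 0, 0, 0, 0], [0, 0, 0, 0, 0, 0]]]' 0.025
python3 d.py
python3 -m pendant '[[[0, 0, -0.015, 0, 0, 0], [0, 0, -0.025, 0, 0, 0], [0, 0, -0.03, 0, 0, 0], [0, 0, -0.03, 0, 0, 0], [0, 0, -0.03, 0, 0, 0], [0, 0, -0.03, 0, 0, 0], [0, 0, -0.03, 0, 0, 0], [0, 0, -0.03, 0, 0, 0]]]' >/dev/null
python3 -m pendant '[[[0, 0, 0, 0, 0, 0], [0, 0, 0, 0, 0, 0]]]'
python3 d.py .41,-.1,.55 .4444,-.3643,.55
```

```text
time: 23.67
tool_pos: [0.3809, 0.2662, 0.3291]
tool_rot: [-3.141, 0.002, 0.73]
contact_force: [0.6, 0.3, 0.8]
opening: 0.0651
grip_force: 0.0
time: 24.17
tool_pos: [0.3809, 0.2674, 0.3303]
tool_rot: [3.141, -0.002, 0.732]
contact_force: [-1.4, -1.0, 6.6]
opening: 0.0438
grip_force: 20.3
t 24.17 [0.3809 0.2674 0.3303] [ 3.141e+00 -2.000e-03  7.320e-01] open 0.0438 grip 20.3 F [-1.4 -1.   6.6]
time: 25.0
tool_pos: [0.3804, 0.2672, 0.5502]
tool_rot: [3.141, -0.003, 0.732]
contact_force: [0.3, -0.4, -3.8]
opening: 0.0438
grip_force: 19.5
t 25.0 [0.3804 0.2672 0.5502] [ 3.141e+00 -3.000e-03  7.320e-01] open 0.0438 grip 19.5 F [ 0.3 -0.4 -3.8]
.41,-.1,.55 [-2.234e-01  2.929e-01 -1.000e-04]
.4444,-.3643,.55 [-1.511e-01  2.196e-01 -2.000e-04]
```

```bash
python3 -m pendant '[[[-0.0172, 0.0225, -0.002, 0, 0, 0], [-0.0172, 0.0225, -0.002, 0, 0, 0], [-0.0172, 0.0225, -0.002, 0, 0, 0], [-0.0172, 0.0225, -0.002, 0, 0, 0], [-0.0172, 0.0225, -0.002, 0, 0, 0], [-0.0172, 0.0225, -0.002, 0, 0, 0], [-0.0172, 0.0225, 0, 0, 0, 0]]]' >/dev/null
python3 -m pendant '[[[-0.0172, 0.0225, 0, 0, 0, 0], [-0.0172, 0.0225, 0, 0, 0, 0], [-0.0172, 0.0225, 0, 0, 0, 0], [-0.0172, 0.0225, 0, 0, 0, 0], [-0.0172, 0.0225, 0, 0, 0, 0], [-0.0172, 0.0225, 0, 0, 0, 0], [0, 0, 0, 0, 0, 0]]]'
python3 d.py .4444,-.3643,.56
```

```text
time: 26.17
tool_pos: [0.4102, -0.1035, 0.5589]
tool_rot: [-3.139, 0.003, 0.728]
contact_force: [-1.5, -0.0, -1.9]
opening: 0.0438
grip_force: 19.5
t 26.17 [ 0.4102 -0.1035  0.5589] [-3.139e+00  3.000e-03  7.280e-01] open 0.0438 grip 19.5 F [-1.5 -0.  -1.9]
.4444,-.3643,.56 [-0.1479  0.2175 -0.0012]
```

```bash
python3 -m pendant '[[[-0.0186, 0.0272, 0, 0, 0, 0], [-0.0186, 0.0272, 0, 0, 0, 0], [-0.0186, 0.0272, 0, 0, 0, 0], [-0.0186, 0.0272, 0, 0, 0, 0], [-0.0186, 0.0272, 0, 0, 0, 0], [-0.0186, 0.0272, 0, 0, 0, 0], [-0.0186, 0.0272, 0, 0, 0, 0], [-0.0186, 0.0272, 0, 0, 0, 0]]]' >/dev/null
python3 -m pendant '[[[0, 0, 0, 0, 0, 0], [0, 0, 0, 0, 0, 0]]]'
python3 - <<'E'
from h import *
c=robot.read_camera('wrist');cv2.imwrite('pics/w8.png',c['image'][:,:,::-1])
print(project(c,[[.4444,-.3643,.061]]).round(1))
E
python3 d.py .4444,-.3643,.406
```

```text
time: 27.0
tool_pos: [0.4448, -0.3625, 0.5582]
tool_rot: [-3.136, 0.0, 0.73]
contact_force: [-0.9, 0.7, -2.9]
opening: 0.0434
grip_force: 19.5
[[328.2 197.2]]
t 27.05 [ 0.4447 -0.3613  0.5591] [-3.137 -0.     0.731] open 0.0431 grip 19.5 F [-0.7  0.3 -2.9]
.4444,-.3643,.406 [-0.0023  0.0027  0.1531]
```

View pics/w8.png

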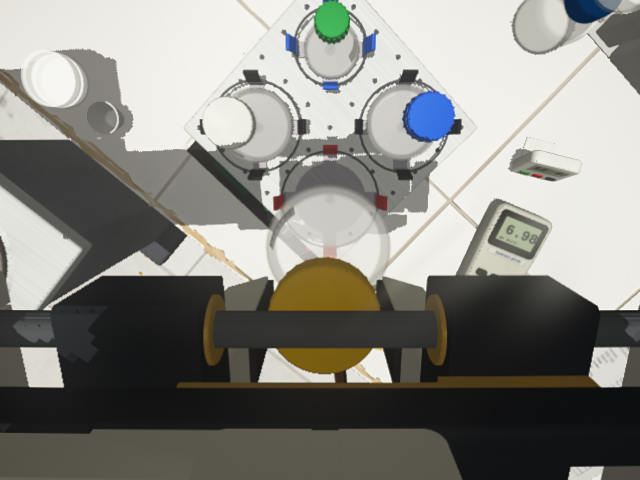

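All three placed flasks stand in their clamps. Yellow hangs over the large one, red tips at (279,202) and (381,202). Lowering.

```bash
python3 -m pendant '[[[-0.0006, 0.0008, 0.026, 0, 0, 0], [-0.0006, 0.0008, 0.026, 0, 0, 0], [-0.0006, 0.0008, 0.026, 0, 0, 0], [-0.0006, 0.0006, 0.026, 0, 0, 0], [0, 0, 0.026, 0, 0, 0], [0, 0, 0.022, 0, 0, 0], [0, 0, 0, 0, 0, 0], [0, 0, 0, 0, 0, 0]]]'
python3 d.py .4446,-.3646,.39
```

```text
time: 27.72
tool_pos: [0.4448, -0.3635, 0.409]
tool_rot: [-3.139, -0.0, 0.733]
contact_force: [0.3, 0.2, -1.8]
opening: 0.0437
grip_force: 19.5
t 27.72 [ 0.4448 -0.3635  0.409 ] [-3.139 -0.     0.733] open 0.0437 grip 19.5 F [ 0.3  0.2 -1.8]
.4446,-.3646,.39 [-0.0009  0.0007  0.019 ]
```

```bash
python3 -m pendant '[[[-0.0004, 0.0003, 0.004, 0, 0, 0], [-0.0004, 0.0003, 0.004, 0, 0, 0], [0, 0, 0.004, 0, 0, 0], [0, 0, 0, 0, 0, 0], [0, 0, 0, 0, 0, 0]]]' | egrep 'pos|contact'; for i in 1 2 3; do python3 -m pendant '[[[0, 0, 0.002, 0, 0, 0], [0, 0, 0, 0, 0, 0], [0, 0, 0, 0, 0, 0]]]' | egrep 'pos|contact'; done
```

```text
tool_pos: [0.4444, -0.366, 0.3975]
contact_force: [0.4, 0.3, -2.0]
tool_pos: [0.4445, -0.366, 0.3953]
contact_force: [0.8, -0.3, -1.9]
tool_pos: [0.4445, -0.3659, 0.3931]
contact_force: [-0.8, 0.1, -1.9]
tool_pos: [0.4445, -0.3661, 0.3916]
contact_force: [-0.8, -0.7, 1.0]
```

```bash
python3 -m pendant '[[[0, 0, 0.001, 0, 0, 0], [0, 0, 0, 0, 0, 0], [0, 0, 0, 0, 0, 0]]]' | egrep 'pos|contact'
python3 -m pendant '[[[0, 0, 0, 0, 0, 0], [0, 0, 0, 0, 0, 0], [0, 0, 0, 0, 0, 0], [0, 0, 0, 0, 0, 0], [0, 0, 0, 0, 0, 0]]]' 0.065 | egrep 'open|grip'
python3 -m pendant '[[[0, 0, -0.01, 0, 0, 0], [0, 0, -0.03, 0, 0, 0], [0, 0, -0.03, 0, 0, 0], [0, 0, -0.03, 0, 0, 0], [0, 0, -0.03, 0, 0, 0], [0, 0, 0, 0, 0, 0], [0, 0, 0, 0, 0, 0]]]' | grep pos
python3 - <<'E'
from h import *
t=robot.read_camera('top')
w=robot.read_camera('wrist')
a=cv2.resize(t['image'][150:400,160:520],(400,278));b=cv2.resize(w['image'],(400,300))
cv2.imwrite('pics/end.png',np.vstack([a,b])[:,:,::-1])
for n,h0,h1,z in(('y',18,34,.23),('g',45,85,.163),('b',100,125,.199)):
    for p,k in blobs(w['image'],h0,h1,amin=900): print(n,p,k,plane(w,[p],z))
    for p,k in blobs(t['image'],h0,h1,amin=85): print('top',n,p,k,plane(t,[p],z))
E
```

```text
tool_pos: [0.4444, -0.3662, 0.3914]
contact_force: [-2.3, -0.1, 5.1]
opening: 0.0646
grip_force: 0.0
tool_pos: [0.4443, -0.3657, 0.5228]
y [325.0, 241.1] 3045 [[ 0.44238334 -0.36781784  0.23      ]]
y [160.7, 329.1] 1165 [[ 0.30921479 -0.32163234  0.23      ]]
y [489.0, 329.5] 1157 [[ 0.47369112 -0.5054305   0.23      ]]
y [478.4, 382.7] 3106 [[ 0.43745819 -0.53336069  0.23      ]]
top y [369.0, 393.9] 386 [[ 0.20904248 -0.29541458  0.23      ]]
g [326.8, 11.9] 930 [[ 0.56594097 -0.25881093  0.163     ]]
top g [424.9, 252.9] 99 [[ 0.5698313  -0.25175532  0.163     ]]
b [436.1, 110.3] 2618 [[ 0.56342145 -0.36767199  0.199     ]]
top b [413.1, 164.3] 125 [[ 0.74205831 -0.11879344  0.199     ]]
top b [508.2, 229.3] 88 [[ 0.71623808 -0.39789705  0.199     ]]
top b [467.5, 274.8] 167 [[ 0.56450984 -0.3623164   0.199     ]]
```

View pics/end.png

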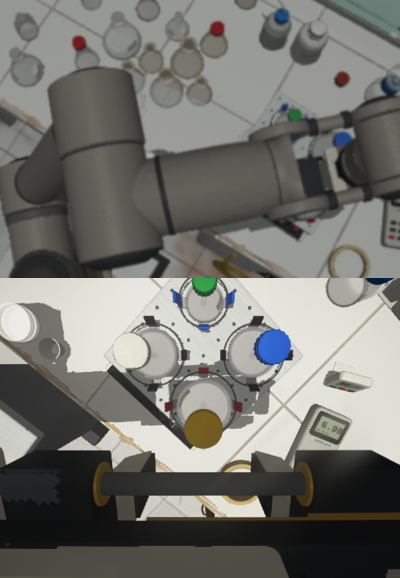

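The wrist view in the lower half shows all four flasks standing upright inside their prongs, released, with the gripper clear above the yellow cap at (203,428). Handing in.

```bash
python3 -c "
from cell import robot
print(robot.hand_in())"
```

```text
the job is handed in; nothing more can be done
None
```

All four flasks are standing released in the clamps of their own size, I never moved the corked or open flask, and the job was handed in after about 30 s of robot time; no verdict came back.

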